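# Set out the case-press dies by size

## Task

Set the four loose press dies out on the die rail, stem up, one centred on each rubber pad, in order of diameter: the largest on the pad nearest the lever press, then smaller and smaller away from it. Leave the watch movement on its little holder where it stands.

Things in the scene. Friction and masses are not known exactly. Their poses are not given: they have to be found in the camera images.
- die_54: loose press die, largest: aluminium disc on a black nylon face, 54 mm across, 12 mm thick; collar 18 mm across up to 16 mm; upright steel stem 14 mm across, top at 42 mm. Origin: centre of the underside, z up the stem. Starts upright on the mat (top at z = 2 mm). 33 to 117 g. Nothing over 12 mm tall within 50 mm of its axis; other dies and small things (to 28 mm tall) beyond.
- die_44: loose press die, second largest: aluminium disc on a black nylon face, 44 mm across, 12 mm thick; collar 18 mm across up to 16 mm; upright steel stem 14 mm across, top at 42 mm. Origin: centre of the underside, z up the stem. Starts upright on the mat (top at z = 2 mm). 33 to 117 g. Nothing over 12 mm tall within 50 mm of its axis; other dies and small things (to 28 mm tall) beyond.
- die_34: loose press die, third largest: aluminium disc on a black nylon face, 34 mm across, 12 mm thick; collar 18 mm across up to 16 mm; upright steel stem 14 mm across, top at 42 mm. Origin: centre of the underside, z up the stem. Starts upright on the mat (top at z = 2 mm). 33 to 117 g. Nothing over 12 mm tall within 50 mm of its axis; other dies and small things (to 28 mm tall) beyond.
- die_24: loose press die, smallest: aluminium disc on a black nylon face, 24 mm across, 12 mm thick; collar 18 mm across up to 16 mm; upright steel stem 14 mm across, top at 42 mm. Origin: centre of the underside, z up the stem. Starts upright on the mat (top at z = 2 mm). 33 to 117 g. Nothing over 12 mm tall within 50 mm of its axis; other dies and small things (to 28 mm tall) beyond.
- pad_1: pad 1 of 4: fixed black rubber disc 62 mm across on the aluminium die rail (76 x 312 mm). Origin: centre of its underside, at z = 10 mm; its top is at z = 12 mm. Pads stand 75 mm apart in one row, 1-2-3-4, along their own y axis; pad_1 at the +y end (robot's left). A lip 5 mm thick runs along the rail's far edge, 36 mm beyond the pads' centres, top at z = 18 mm.
- pad_2: pad 2 of 4: fixed black rubber disc 62 mm across on the aluminium die rail (76 x 312 mm). Origin: centre of its underside, at z = 10 mm; its top is at z = 12 mm. Pads stand 75 mm apart in one row, 1-2-3-4, along their own y axis; pad_1 at the +y end (robot's left). A lip 5 mm thick runs along the rail's far edge, 36 mm beyond the pads' centres, top at z = 18 mm.
- pad_3: pad 3 of 4: fixed black rubber disc 62 mm across on the aluminium die rail (76 x 312 mm). Origin: centre of its underside, at z = 10 mm; its top is at z = 12 mm. Pads stand 75 mm apart in one row, 1-2-3-4, along their own y axis; pad_1 at the +y end (robot's left). A lip 5 mm thick runs along the rail's far edge, 36 mm beyond the pads' centres, top at z = 18 mm.
- pad_4: pad 4 of 4: fixed black rubber disc 62 mm across on the aluminium die rail (76 x 312 mm). Origin: centre of its underside, at z = 10 mm; its top is at z = 12 mm. Pads stand 75 mm apart in one row, 1-2-3-4, along their own y axis; pad_1 at the +y end (robot's left). A lip 5 mm thick runs along the rail's far edge, 36 mm beyond the pads' centres, top at z = 18 mm.
- press: dark grey cast lever press for watch cases, fixed, beyond one end of the die rail (left or right, changing from start to start): base 170 x 110 mm, C-shaped frame 220 mm tall, steel ram, lever with a black ball reaching up to 250 mm. Origin: centre of the base's underside.
- movement: brass watch movement 31 mm across on a round four-jaw holder 40 mm in diameter, 21 mm tall overall, loose among the dies and not to be disturbed. Origin: centre of the underside.
Not all that is in view belongs to the job. Leave any green look-alike of the die_34 alone.

How it is judged:
By the outcome, as a careful person would: the job done as asked, in the order asked, and still so for the second after the job is handed in, with the robot touching nothing.
It also fails if it takes over 88 s, if anything falls off the work surface, if the arm or the gripper's body presses on something with over 40 N, if the wrist force passes 120 N, or if a joint passes its speed limit or range.

## Robot

A 7-joint arm with a two-finger parallel gripper is mounted at the origin on the work surface. World frame = base frame: x ahead of the robot, y to its left, z up, the work surface at z = 0. Lengths are in m, angles in degrees, forces in N, time in s.
With the tool pointing down it reaches from about 0.375 to 0.925 m from the base axis. Payload 3.1 kg.
Tool frame: the origin (TCP) lies at the very end of the fingers, on their centre line; the grasp point (between the pads) lies 19 mm behind it (arm.grip_depth is the distance from the TCP to the grasp point, in m); z points along the fingers, y is the line along which they close (so a half turn about z gives the same grasp; the last joint's range is limited). The gripper opens to 85 mm and grips with 20 to 120 N. Pads are 22 mm wide; open, the fingers measure 114 mm over their backs; the gripper's body (76 mm by 85 mm) begins 54 mm behind the grasp point. The pads swing forward as they close: fully open they stand 13 mm farther back than shut.
Start: joints at [-5.604, 21.939, 2.515, 91.553, -1.026, 66.532, -2.859], TCP at [0.65, 0, 0.231] pointing down, gripper open.
Joint ranges: [-149.38, 149.38], [-23.57, 123.04], [-84.95, 90], [0, 143.3], [-89.99, 269.99], [3.08, 112.72], [-163.45, 163.45]. Speed limits (degrees/s): [159.86, 159.86, 180, 180, 180, 180, 180].

## Interface

Orientations are given as [roll, pitch, yaw] about the fixed x, y, z axes, in that order (R = Rz(yaw) Ry(pitch) Rx(roll)).
In Python, from cell import arm gives the robot as it stands. Calls block until the motion is done:
- arm.move_ptp(position, orientation): joint-space move of the TCP to a pose.
- arm.move_l(position, orientation=None, rate=0.15, force_limit=None): straight line of the TCP; orientation=None keeps the orientation; rate is the mean speed in m/s. With force_limit (N) it stops when the force on the tool has changed by that much, and returns True; else False.
- arm.set_joints(angles): joint-space move.
- arm.release() and arm.clamp(f_grip=None): open the fingers fully, or close them until they stop; f_grip is the grip in N (None keeps the last).
- arm.hold(seconds).
- arm.solve_ik(position, orientation): joint angles nearest the present ones, or None.
- arm.observe(): the state.
- arm.read_camera(name): name is "scene" or "side" or "wrist"; returns the picture (384x512x3 uint8, blue, green, red); there is no depth.
- arm.calibration(name): a dict with "fovy" (degrees; the focal length in pixels is half the picture's height over the tangent of half this angle, whatever the lens; pixels are square), "cx", "cy" (the principal point, pixels), "cam_to_world" (4x4, takes a point from camera to world coordinates). Camera axes: x right, y down, z forward; pixel columns grow to the right and rows downward; lengths in m; the calibration is good to about 2 mm. A picture is of the moment at which its call begins: read the wrist's pose just before it. calibration takes no time and is no camera call; for the wrist camera it gives the pose at the moment of the call.
A pose or a line that the arm cannot do raises arm.Unreachable and nothing moves.
- arm.close_job(): hands the job in; it is judged then, once.
The state is a dict: "time_s": time; "q": joint angles; "qvel": joint speeds; "joint_efforts": joint torques, N m; "tcp_pos": TCP position; "ee_rot": TCP orientation; "contact_force": force on the tool from outside, world axes, zero at the start; "torque": the same for the moment, N m; "gripper_width": opening from 0.0 (shut) to 1.0 (fully open); "grasp_force": force on a finger pad.
Only numpy, scipy, OpenCV 4.12 (cv2) and the standard library are available. Lean on these libraries where they do the work, as an engineer would, in place of code of your own. Each camera call takes 0.05 s, during which the arm holds its last target. There are 200 camera calls.

## Working session

There is one attempt and no reset: what is moved stays moved. The work goes in short steps, each a Python script; the robot and the scene stay as the last script left them, time stands still between calls to the robot, and variables do not carry over. Pictures are saved under pics/ and viewed, at most 14 in all, crops included, and the job is handed in when it is done.

```bash
ls; mkdir -p pics; python3 - <<'E'
from cell import arm
import cv2
for n in ["scene","side","wrist"]:
    c=arm.calibration(n); print(n,c)
    cv2.imwrite(f"pics/{n}0.png",cv2.resize(arm.read_camera(n),(800,600),interpolation=cv2.INTER_CUBIC))
E
```

```text
pics
scene {'fovy': 50.69396939125582, 'cx': 251.55095077365365, 'cy': 186.6463149812958, 'cam_to_world': array([[-0.45680078,  0.48422806, -0.746228  ,  1.34432287],
       [ 0.88936371,  0.26661943, -0.37141118,  0.39983141],
       [ 0.01911117, -0.83332903, -0.55244683,  0.64816684],
       [ 0.        ,  0.        ,  0.        ,  1.        ]])}
side {'fovy': 47.40922013422388, 'cx': 255.16831710093095, 'cy': 195.67017926793505, 'cam_to_world': array([[-0.9439928 , -0.23198757,  0.23464732,  0.27427788],
       [-0.32987016,  0.64635242, -0.68805104,  0.80011419],
       [ 0.00795443, -0.72691837, -0.68667781,  0.85650975],
       [ 0.        ,  0.        ,  0.        ,  1.        ]])}
wrist {'fovy': 59.04228302256218, 'cx': 254.440494717021, 'cy': 194.11394242033657, 'cam_to_world': array([[ 9.99998171e-01,  5.89281692e-04, -1.81981820e-03,
         6.49904323e-01],
       [ 7.73174913e-05, -9.63039837e-01, -2.69358991e-01,
         6.87889565e-02],
       [-1.91128575e-03,  2.69358358e-01, -9.63038121e-01,
         3.72415816e-01],
       [ 0.00000000e+00,  0.00000000e+00,  0.00000000e+00,
         1.00000000e+00]])}
```

View pics/scene0.png

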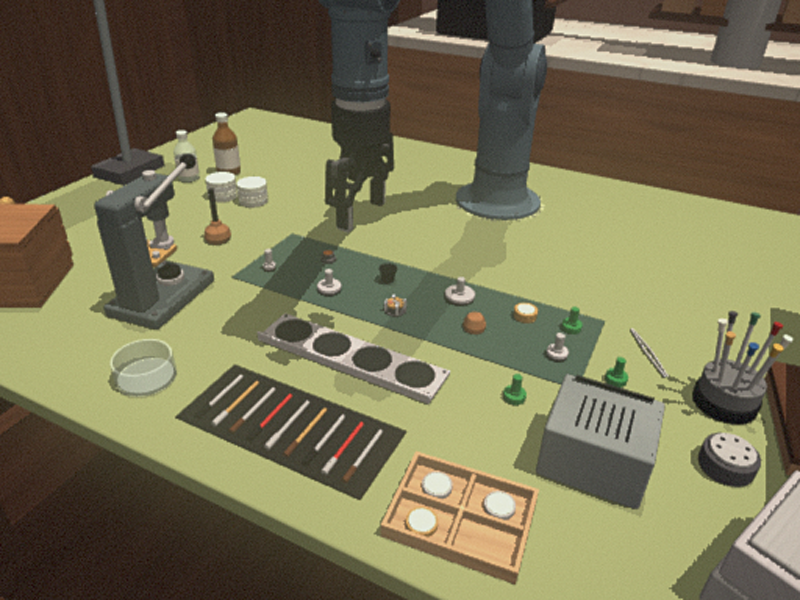

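View pics/side0.png

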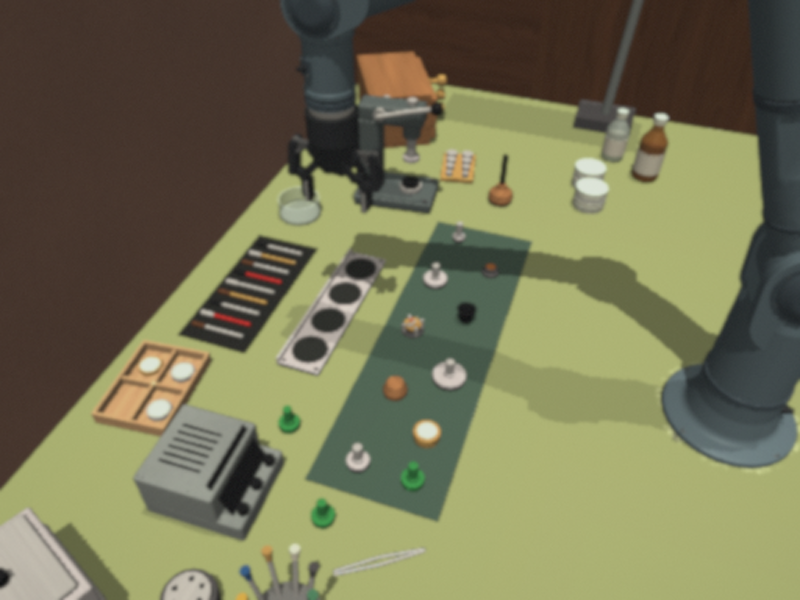

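View pics/wrist0.png

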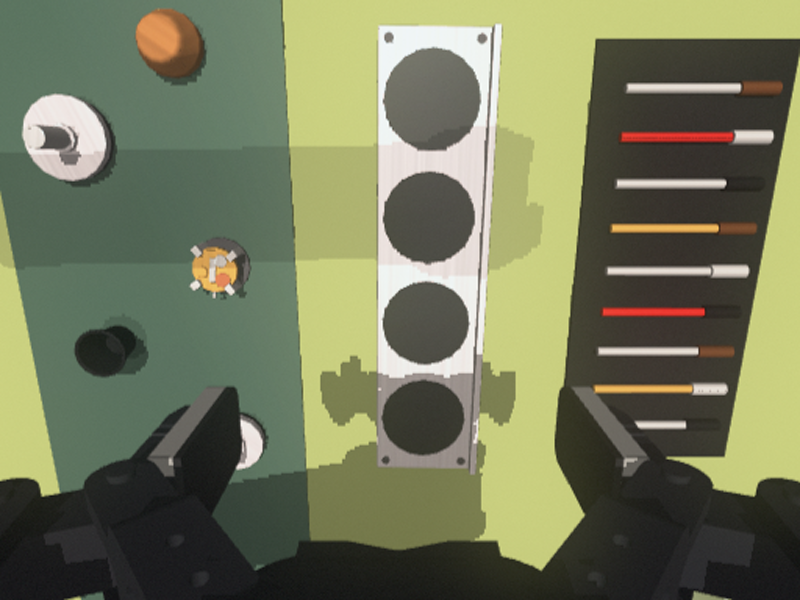

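The press is at the robot's right (-y), so pad_4 takes the largest die. In scene0 the dies are at about (268,262), (329,283), (460,292) and (558,346), and the biggest is at 460. In wrist0 the pads are centred at (432,98), (429,217), (426,322) and (423,417). Next I'll turn these into positions.

```bash
cat >h.py <<'E'
import numpy as np
def K(c): return 192/np.tan(np.radians(c["fovy"]/2))
def px2w(c,p,z,s=1.5625):
    u,v=(np.array(p,float)+.5)/s-.5; f=K(c)
    T=c["cam_to_world"]; d=T[:3,:3]@[(u-c["cx"])/f,(v-c["cy"])/f,1]
    return T[:3,3]+d*(z-T[2,3])/d[2]
E
python3 - <<'E'
from cell import arm
from h import *
import numpy as np
o=arm.observe(); print(o["time_s"],o["tcp_pos"],o["ee_rot"])
w=arm.calibration("wrist")
P=np.array([px2w(w,p,.012) for p in [(432,98),(429,217),(426,322),(423,417)]]);print(P,np.linalg.norm(np.diff(P,axis=0),axis=1))
s=arm.calibration("scene")
for p in [(268,251),(329,270),(461,280),(559,336)]: print("scene stem",px2w(s,p,.044))
for p in [(293,237),(235,275),(604,320),(580,377)]: print("mat",px2w(s,p,.002))
d=arm.calibration("side")
for p in [(459,226),(436,265),(450,362),(357,447)]: print("side stem",px2w(d,p,.044))
print("press base", [px2w(s,p,.01) for p in [(214,275),(150,325)]])
E
```

```text
0.15 [6.49231256e-01 1.78305888e-05 2.30132383e-01] [-1.79877047e+02  7.09086447e-03  9.00070358e+01]
[[ 0.67118298  0.10403986  0.012     ]
 [ 0.67046923  0.02871035  0.012     ]
 [ 0.6695124  -0.04569431  0.012     ]
 [ 0.66833471 -0.1205737   0.012     ]] [0.07533289 0.0744108  0.07488866]
scene stem [ 0.51801076 -0.27919395  0.044     ]
scene stem [ 0.52054482 -0.14159802  0.044     ]
scene stem [0.43574361 0.08189033 0.044     ]
scene stem [0.51407417 0.2798874  0.044     ]
mat [ 0.38706917 -0.31615234  0.002     ]
mat [ 0.56529757 -0.3259466   0.002     ]
mat [0.37269539 0.3291888  0.002     ]
mat [0.54411361 0.32778816 0.002     ]
side stem [ 0.51619061 -0.27185137  0.044     ]
side stem [ 0.52390554 -0.14150458  0.044     ]
side stem [0.43244787 0.08123133 0.044     ]
side stem [0.51185195 0.28143192 0.044     ]
press base [array([ 0.59390053, -0.35125079,  0.01      ]), array([ 0.76740185, -0.33974309,  0.01      ])]
```

```bash
python3 - <<'E'
from cell import arm
import cv2,pickle
C={}
for n,p in [("A",[.50,.22,.26]),("B",[.50,-.13,.26])]:
    arm.move_ptp(p,[180,0,90]); arm.hold(.2)
    C[n]=arm.calibration("wrist")
    cv2.imwrite(f"pics/{n}.png",cv2.resize(arm.read_camera("wrist"),(800,600),interpolation=cv2.INTER_CUBIC))
pickle.dump(C,open("C.pkl","wb")); print(arm.observe()["time_s"])
E
```

```text
3.0083
```

View pics/A.png

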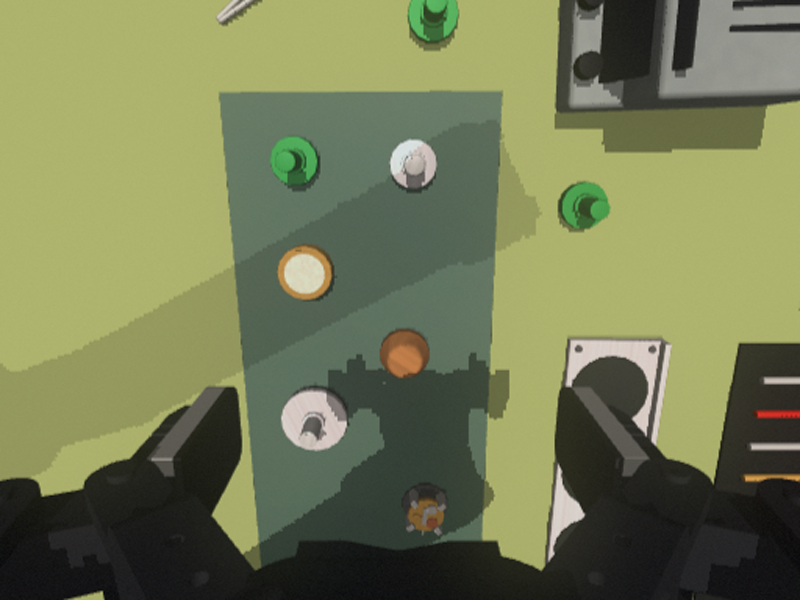

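View pics/B.png

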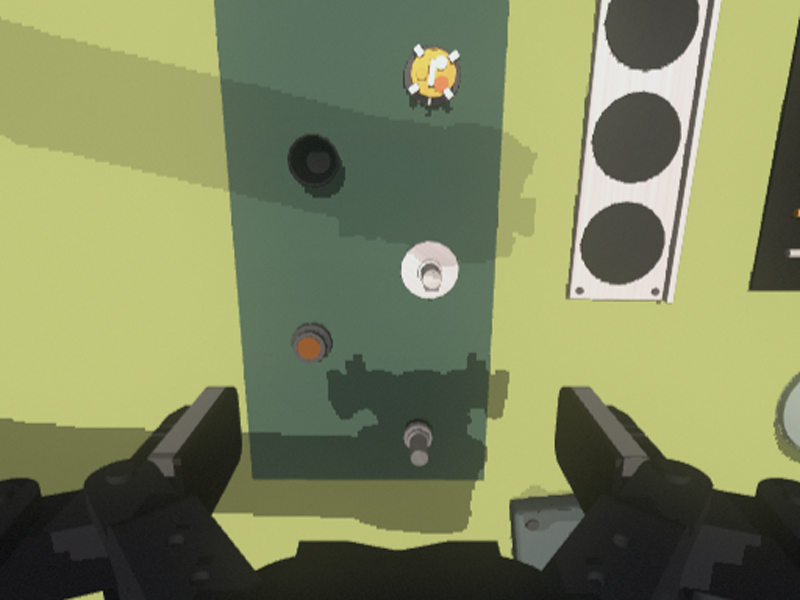

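A shows die 54's disc at (314,418) and another die at (413,164). B shows dies at (430,270) and (418,437). I'll compute their positions from both disc and stem, plus the diameters.

```bash
python3 - <<'E'
from h import *
import pickle
C=pickle.load(open("C.pkl","rb"))
for n,c,l,r,st in [("A",(314,418),281.5,347.5,(309,440)),("A",(413,164),390,436.5,(415,159)),("B",(430,270),401.5,458.5,(432,284)),("B",(418,437),404,432.5,(419,459))]:
    k=C[n];print(px2w(k,c,.014)[:2],px2w(k,st,.044)[:2],1e3*(px2w(k,(r,c[1]),.014)-px2w(k,(l,c[1]),.014))[0])
for p in [(654,0)]: pass
print([px2w(C["B"],p,.012)[:2] for p in [(637,137),(622,243)]])
E
```

```text
[0.4333959  0.08223902] [0.43405555 0.07968457] 53.43465334748964
[0.51277436 0.28083314] [0.51322685 0.28445253] 32.94201620229437
[ 0.52521186 -0.14189149] [ 0.52490395 -0.14545779] 42.63189660885458
[ 0.51810222 -0.28140295] [ 0.51777622 -0.28306208] 23.33399619349308
[array([ 0.66909375, -0.04643124]), array([ 0.66731531, -0.121458  ])]
```

```bash
cat >>h.py <<'E'
from cell import arm
R=[180,0,90]
PAD={1:(.6708,.1035),2:(.6701,.0285),3:(.6692,-.0460),4:(.6680,-.1210)}
DIE={54:(.4335,.0816),44:(.5247,-.1418),34:(.5131,.2812),24:(.5180,-.2805)}
def go(d,pad,off=(0,0)):
    x,y=DIE[d]
    arm.move_ptp([x,y,.11],R); arm.move_l([x,y,.022],rate=.12)
    z0=arm.observe()["tcp_pos"][2]
    arm.clamp(40); o=arm.observe(); print(d,"grip",z0,o["tcp_pos"],o["gripper_width"],o["grasp_force"],o["contact_force"])
    arm.move_l([x,y,.13],rate=.2)
    o=arm.observe(); print("lifted",o["gripper_width"],o["grasp_force"])
    x,y=PAD[pad][0]+off[0],PAD[pad][1]+off[1]
    arm.move_ptp([x,y,.13],R); arm.move_l([x,y,.045],rate=.15)
    hit=arm.move_l([x,y,.031],rate=.03,force_limit=6); o=arm.observe(); print("down",hit,o["tcp_pos"],o["contact_force"])
    arm.release(); arm.move_l([x,y,.13],rate=.2)
    print("t",arm.observe()["time_s"])
def snap(n):
    import cv2,pickle
    c=arm.calibration("wrist"); im=arm.read_camera("wrist"); pickle.dump(c,open(n+".pkl","wb"))
    cv2.imwrite(f"pics/{n}.png",cv2.resize(im,(800,600),interpolation=cv2.INTER_CUBIC))
E
python3 - <<'E'
from h import *
go(54,4)
snap("p1")
E
```

```text
54 grip 0.02256311406831209 [0.43372524 0.08170034 0.02227744] 0.14541715965735494 39.04776692390442 [-0.91140618  0.38517911  2.5932765 ]
lifted 0.14357053124800923 38.95566523075104
down True [ 0.66832944 -0.12108295  0.03242521] [0.49442078 0.33650898 4.77850748]
t 9.9833
```

```bash
python3 - <<'E'
from h import *
go(44,3)
arm.move_ptp([.65,-.06,.231],R); arm.hold(.2); snap("p2")
E
```

```text
44 grip 0.022532729937952335 [ 0.52491261 -0.14183445  0.02223784] 0.1463847383622842 38.944011926651 [-0.07102395  0.45514114  2.055155  ]
lifted 0.14187103627386405 38.949830532073975
down True [ 0.66946158 -0.04589966  0.03228688] [-0.55302854  0.19688368  4.27531939]
t 16.1417
```

View pics/p2.png

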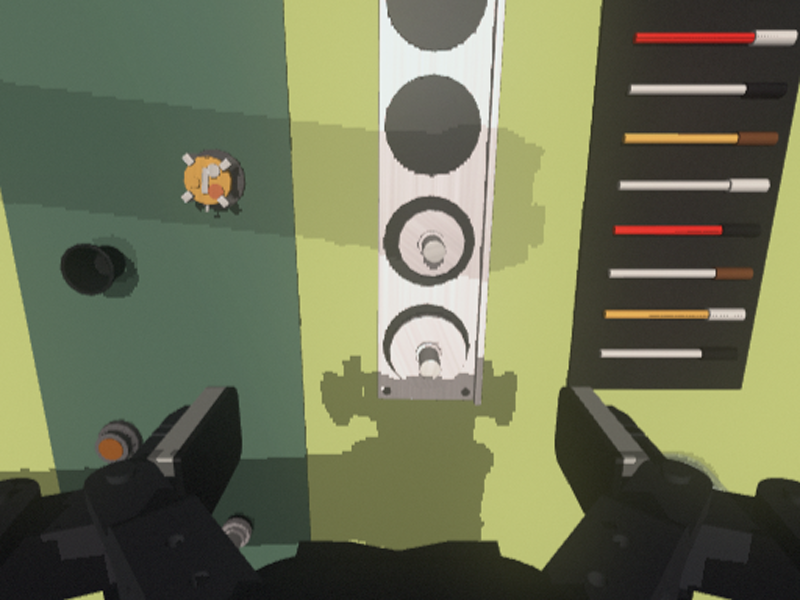

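Both dies stand upright. I'll enlarge a crop to check centring.

```bash
python3 - <<'E'
import cv2
im=cv2.imread("pics/p2.png")[180:405,370:490]
cv2.imwrite("pics/p2c.png",cv2.resize(im,None,fx=2.6,fy=2.6,interpolation=cv2.INTER_CUBIC))
E
```

```text
(no output)
```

View pics/p2c.png

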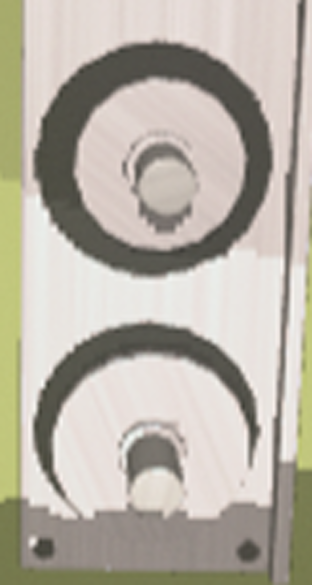

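```bash
python3 - <<'E'
from h import *
import pickle
c=pickle.load(open("p2.pkl","rb"))
q=lambda p,z:px2w(c,(370+(p[0]+.5)/2.6-.5,180+(p[1]+.5)/2.6-.5),z)[:2].round(4)
print("pad3",q((153.5,157.5),.012),"d44",q((160.5,162),.024), "stem",q((167,184),.054))
print("pad4 x",q((146,430),.012),"top",q((148,322),.012),"d54",q((151.5,450),.024),"top",q((151,355),.024),"stem",q((157,489),.054))
print("pad2",px2w(c,(433,124.5),.012))
E
```

```text
pad3 [ 0.6689 -0.0459] d44 [ 0.67   -0.0452] stem [ 0.6698 -0.0456]
pad4 x [ 0.668  -0.1216] top [ 0.6681 -0.0906] d54 [ 0.669  -0.1229] top [ 0.6684 -0.0962] stem [ 0.6688 -0.1217]
pad2 [0.67036848 0.02868995 0.012     ]
```

Both dies are within about 1.5 mm of their pad centres, so I'll do the other two.

```bash
python3 - <<'E'
from h import *
go(24,1,(-.0005,0))
go(34,2,(-.0005,0))
arm.move_ptp([.65,0,.231],R); arm.hold(.2); snap("p3")
import cv2
cv2.imwrite("pics/side3.png",cv2.resize(arm.read_camera("side"),(800,600)))
im=cv2.imread("pics/p3.png")[30:490,370:510]
cv2.imwrite("pics/p3c.png",cv2.resize(im,None,fx=1.3,fy=1.3,interpolation=cv2.INTER_CUBIC))
E
```

```text
24 grip 0.022670232583255817 [ 0.51802775 -0.28054028  0.02219761] 0.14351827315418458 38.9618057012558 [-0.34404508  0.68713182  2.12566016]
lifted 0.14825680979918698 38.94426941871643
down True [0.6705779  0.10365129 0.03221157] [-0.42332951  0.59805536  4.88541226]
t 24.275
34 grip 0.022647523355458284 [0.51306147 0.28128499 0.02217437] 0.1485792177419281 38.931405544281006 [ 0.63489158 -1.04216685  0.27339693]
lifted 0.14659414437130405 38.96343469619751
down True [0.66984868 0.02851328 0.03220339] [-0.50200543 -0.27050875  2.86928439]
t 31.1167
```

View pics/p3.png

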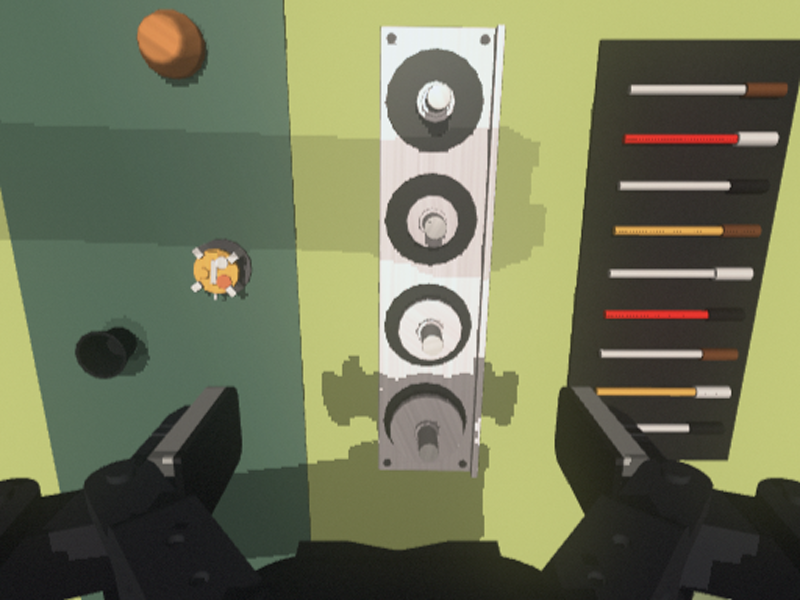

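View pics/side3.png

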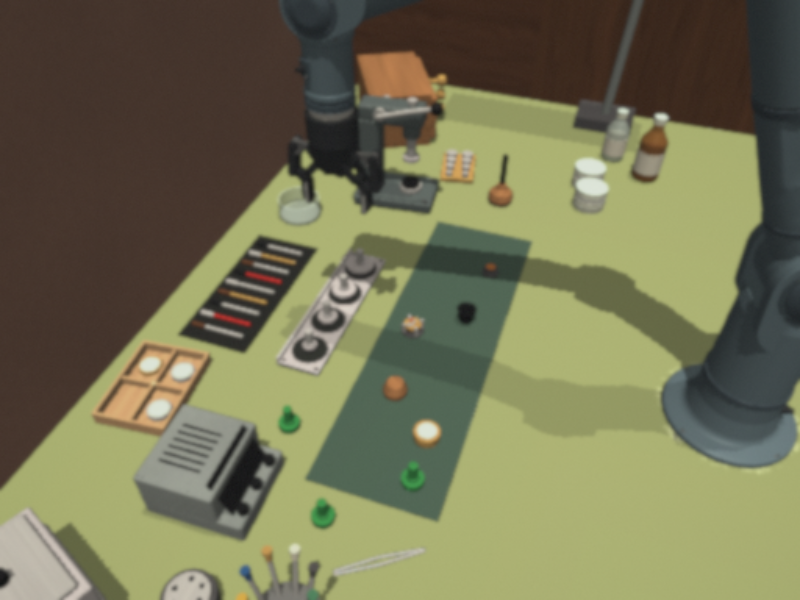

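The order is right, and the movement at (216,270) hasn't moved. I'll check centring on the last two from an enlarged crop.

```bash
python3 - <<'E'
import cv2
im=cv2.imread("pics/p3.png")[35:275,375:505]
cv2.imwrite("pics/p3d.png",cv2.resize(im,None,fx=2.5,fy=2.5,interpolation=cv2.INTER_CUBIC))
E
```

```text
(no output)
```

View pics/p3d.png

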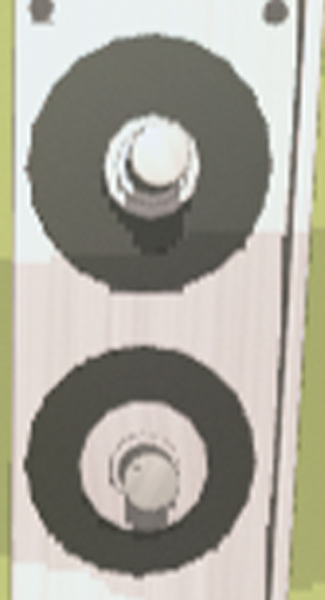

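```bash
python3 - <<'E'
from h import *
import pickle
c=pickle.load(open("p3.pkl","rb"))
q=lambda p,z:px2w(c,(375+(p[0]+.5)/2.5-.5,35+(p[1]+.5)/2.5-.5),z)[:2].round(4)
print(q((150,163),.012),q((153,166),.024),q((140,460.5),.012),q((144,466.5),.024))
print(arm.close_job())
E
```

```text
[0.6711 0.1037] [0.6711 0.1019] [0.6699 0.0287] [0.6703 0.0285]
the job is handed in; nothing more can be done
None
```

The job is handed in at about 32 s of the 88 s allowed. All four dies stand stem up on the die rail, each within about 2 mm of its pad centre: 54 mm on pad_4 nearest the press, then 44, 34 and 24 mm out to pad_1; the watch movement was left where it stood.

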